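# Wind the sliding tray back with the loose crank

## Robot

A 7-joint arm with a two-finger parallel gripper is mounted at the origin on the work surface. World frame = base frame: x ahead of the robot, y to its left, z up, the work surface at z = 0. Lengths are in m, angles in rad, forces in N, time in s.
With the tool pointing down it reaches from about 0.4 to 0.85 m from the base axis. Payload 10.4 kg.
Tool frame: the origin (TCP) lies midway between the tips of the shut fingers; the grasp point (between the pads) lies 19 mm behind it; z points along the fingers, y is the line along which they close (so a half turn about z gives the same grasp; the last joint's range is limited). The gripper opens to 87 mm and grips with 3 to 60 N. Pads are 19 mm wide; open, the fingers measure 117 mm over their backs; the gripper's body (75 mm by 190 mm) begins 51 mm behind the grasp point.
Start: joints at [-1.336, 0.332, -0.065, 1.46, 0.022, 1.35, -0.088], TCP at [0.159, 0.604, 0.223] pointing down, gripper open.
Joint ranges: [-2.6, 2.6], [-0.5, 2.12], [-1.47, 1.34], [0.16, 2.42], [-1.27, 4.41], [0.06, 2.06], [-2.6, 2.6]. Speed limits (rad/s): [2.22, 2.22, 2.79, 2.79, 3.14, 3.14, 3.14].

## Interface

Orientations are given as a unit quaternion [x, y, z, w].
In Python, from bench import r gives the robot as it stands.
- The arm moves only by the tool apply_moves, never from a script. Its argument "steps" is a list of rows, each a list of 7 numbers: the turn, a rotation vector about the tool's x, y, z in rad, then the shift along the tool's x, y, z in mm, then the opening, from -1 (shut) to 1 (fully open). In form: [[ax, ay, az, x, y, z, claw], ...]. A call has 1 to 20 rows; each row is the pose to reach, as a shift and turn from the pose commanded when the call began, along the tool's axes at that moment; what a row does not reach only later rows make up. A row lasts 1/12 s, in which the tool goes at most 41.7 mm and 7.16 degrees, less where a joint would pass 70% of its speed; a pose out of reach is approached as far as the arm can. A call with a gripper value outside its range is refused whole. The fingers move at their own pace and stop on an object; "force" is the grip in N (left out, the last holds). Time passes only in rows, so rows that repeat a pose let the fingers close. It gives the time, the measured TCP pose, the force, the opening and the grip force at its end, in the units of the state.
- r.read_state(): the state, without advancing time (a new reading comes with each control period).
- r.camera(name): name is "side" or "top" or "wrist"; returns a dict with "pixels" (480x640x3 uint8, red, green, blue), "z_map" (480x640 float32, m along the optical axis (not along the pixel's ray), 0 where there is no reading), "fovy" (degrees; the focal length in pixels is half the picture's height over the tangent of half this angle, whatever the lens; pixels are square), "cx", "cy" (the principal point, pixels), "k1" (the pictures are not rectified: a ray, as slopes to the right and down, at radius r is drawn at 1 + k1 r^2 times it, then the intrinsics apply), "position" and "orientation" of the camera in the world. Camera axes: x right, y down, z forward; pixel columns grow to the right and rows downward; lengths in m; the calibration is good to about 2 mm. A picture is of the moment at which its call begins.
- r.close_job(): hands the job in; it is judged then, once.
The state is a dict: "time": time; "joint_positions": joint angles; "joint_vel": joint speeds; "joint_torque": joint torques, N m; "ee_pos": TCP position; "eef_rot": TCP orientation; "ft_force": force on the tool from outside, world axes, zero at the start; "torque": the same for the moment, N m; "width": finger opening in m; "grip_force": force on a finger pad.
Only numpy, scipy, OpenCV 4.12 (cv2) and the standard library are available. Lean on these libraries where they do the work, as an engineer would, in place of code of your own. Each camera call takes 0.05 s, during which the arm holds its last target. There are 200 camera calls.

## Task

Take the loose crank off the mat, fit its square socket fully home on the leaning square shaft of the winder, and wind it clockwise (seen looking down onto the shaft) by its knob for the two-odd full turns it takes to bring the sliding tray right back against its rear bumpers. Leave the crank seated on the shaft, never push the tray by hand, and leave the other fittings where they lie.

Things in the scene. Friction and masses are not known exactly. Their poses are not given: they have to be found in the camera images.
- crank: Loose crank, 0.27 kg, lying socket down on the mat. Origin: centre of the hub's underside; z up out of the hub's top, x along the arm to the knob. Steel hub 28 x 28 mm, 52 mm tall, sides square to x and y; a 16 mm square socket, 34 mm deep with 2 mm chamfer, opens in its underside. Aluminium arm 16 mm wide from the hub's +x face to x = 66 mm, at heights 36 to 44 mm.
- knob_mid (a point): Centre of the crank's round wooden knob, 55 mm along the crank's x and 64.5 mm above its underside; axes as the crank's. The knob is 18 mm across and 40 mm long (heights 44.5 to 84.5 mm) and spins freely, so it can be held while the arm goes round.
- shaft_seat (a point): Foot of the winder's square, greased shaft, middle of the flat round face (48 mm across) that the hub's underside must rest on. z points out along the shaft, leaning 30 degrees from vertical to the drawer's front (robot side); x, y are square to its flats and turn with it. Shaft 14 mm square for 24 mm, then 12 mm, then 9 mm square at the tip, 32 mm up. The crank fits in any of the four quarter turns.
- shaft (a joint): Angle of the square shaft, rad, growing clockwise as seen looking down onto its end. It starts between 0 and 1.5 and stops hard at 14.1, where the tray is at its bumpers. It stays where it is left; turning it takes about 0.1 N m (some 2 N at the knob).
- tray (a joint): Travel of the tray to the rear, m: 0.0078 per rad of the shaft (49 mm a turn), geared to it; reaches 0.110 at the rear bumpers.
- tray_front (a point): Middle of the top of the front edge of the shallow steel tray (165 x 400 mm, 26 mm high, underside 54 mm above the drawer's underside) which runs on two slides over the mat; x points to the rear, the way it is wound.
- drawer: Grey steel drawer pan, 510 x 650 mm with 32 mm walls and a ribbed rubber mat (top 8 mm above the table). Fixed. Origin on its underside; x to the rear, y to the left; it reaches from x = -240 to 270 and y = -290 to 360 mm. The tray covers y = -85 to 315 mm.
- winder: Winder head clamped on the drive bar at the right of the pan (fixed): grey housing 80 x 64 x 55 mm with the leaning shaft. Origin: centre of its underside, on the mat, 88 mm under the shaft's foot; x to the rear.
- banjo: Bystander: brass banjo fitting on the mat, round eye 28 mm across, 14 mm high, stem to 38 mm along its x.
- thumb_nut: Bystander: knurled aluminium thumb nut on the mat, 28 mm across, 18 mm high.
- pipe_cap: Bystander: chrome pipe cap, 34 mm across, 26 mm high, on the mat under the tray.
- spigot: Bystander: grey plastic spigot adapter, 34 mm across, 36 mm high, on the mat under the tray.
- hose_tail: Bystander: brass barbed hose tail, 24 mm across, 32 mm high, standing on the mat in the front right corner.
- spanner: Bystander: steel spanner 150 mm long lying on the mat under the tray.

How it is judged:
By the outcome, as a careful person would: the job done as asked, in the order asked, and still so for the second after the job is handed in, with the robot touching nothing.
It also fails if it takes over 72 s, if anything falls off the work surface, if the arm or the gripper's body presses on something with over 40 N, if the wrist force passes 120 N, or if a joint passes its speed limit or range.

## Working session

There is one attempt and no reset: what is moved stays moved. The work goes in short steps, Python scripts to look and compute and a tool call to move; the robot and the scene stay as the last step left them, time stands still between calls to the robot, and variables do not carry over. Pictures are saved under pics/ and viewed, at most 11 in all, crops included, and the job is handed in when it is done.

Besides the shell and the picture viewer there is one more tool, called after "Call:" as name([rows], argument=value, ...), one row to a line, values as JSON. apply_moves: Moves the arm, as the interface text tells. Its arguments: {"type":"object","properties":{"steps":{"type":"array","items":{"type":"array","items":{"type":"number"}}},"force":{"type":"number"}},"required":["steps"]}

```bash
ls; mkdir -p pics; cat > h.py <<'E'
import numpy as np, cv2
from scipy.spatial.transform import Rotation as R
from bench import r
def cam(n):
    c=r.camera(n); c['f']=240/np.tan(np.radians(c['fovy'])/2); np.save('/tmp/%s.npy'%n,c,allow_pickle=True); return c
def load(n): return np.load('/tmp/%s.npy'%n,allow_pickle=True).item()
def K(c): return np.array([[c['f'],0,c['cx']],[0,c['f'],c['cy']],[0,0,1.]])
def rot(c): return R.from_quat(c['orientation'])
def ray(c,u,v):
    d=np.array([(u-c['cx'])/c['f'],(v-c['cy'])/c['f']]); s=d.copy()
    for _ in range(20): s=d/(1+c['k1']*(s@s))
    return np.array([s[0],s[1],1.])
def pt(c,u,v,z=None,plane=None):
    d=ray(c,u,v); p=np.array(c['position'])
    if plane is not None:
        w=rot(c).apply(d); return p+w*(plane-p[2])/w[2]
    if z is None: z=np.median(c['z_map'][int(v)-1:int(v)+2,int(u)-1:int(u)+2])
    return p+rot(c).apply(d*z)
def proj(c,P):
    q=rot(c).inv().apply(np.asarray(P)-c['position']); s=q[...,:2]/q[...,2:]
    s=s*(1+c['k1']*(s**2).sum(-1,keepdims=True)); return s*c['f']+[c['cx'],c['cy']]
def cloud(c):
    v,u=np.mgrid[0:480,0:640]; uv=np.stack([u,v],-1).reshape(-1,1,2).astype(float)
    s=cv2.undistortPoints(uv,K(c),np.array([c['k1'],0,0,0.])).reshape(-1,2)
    z=c['z_map'].reshape(-1); P=np.c_[s,np.ones(len(s))]*z[:,None]
    return (rot(c).apply(P)+c['position']).reshape(480,640,3)
def save(c,name,box=None,k=1):
    im=c['pixels'][:,:,::-1]
    if box: im=im[box[1]:box[3],box[0]:box[2]]
    if k!=1: im=cv2.resize(im,None,fx=k,fy=k,interpolation=cv2.INTER_CUBIC)
    cv2.imwrite('pics/'+name,im)
E
python3 - <<'E'
from h import *
for n in ['top','side']:
    c=cam(n); save(c,n+'1.png'); print(n,c['position'],c['orientation'],c['f'],c['k1'])
s=r.read_state(); print(s['ee_pos'],s['eef_rot'],s['width'])
E
```

```text
pics
top [ 0.4644364  -0.01023731  1.01097448] [-0.70260419  0.70945715 -0.03196605  0.04467759] 569.2268154579556 -0.025783118007933998
side [0.52105937 0.67896888 0.8361122 ] [-0.01907829  0.93346672 -0.35787741  0.01413039] 548.8216263006503 0.04203437176927095
[0.15927618 0.60401167 0.2218165 ] [ 1.28554971e-01  9.91702174e-01 -6.44487779e-04 -4.61452344e-05] 0.08678973706392695
```

View pics/top1.png

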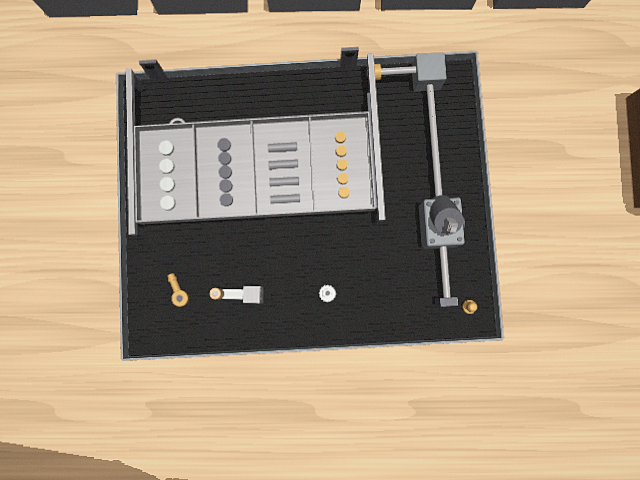

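View pics/side1.png

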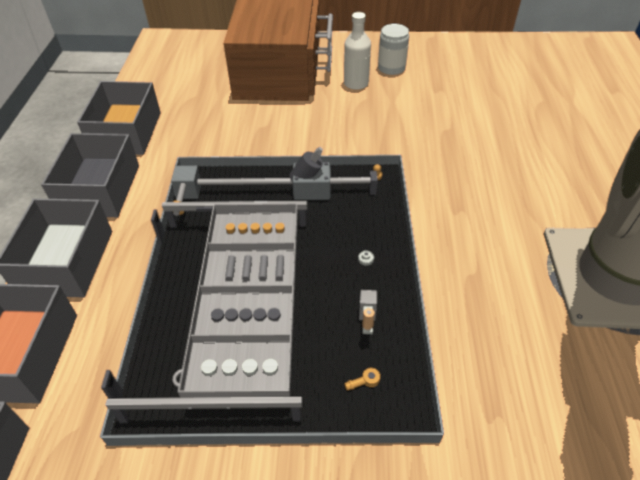

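The top picture shows the crank with its hub at (253,294) and its knob at (215,294). The winder head is at (445,222), the thumb nut at (327,293) and the banjo at (178,297). The side picture shows the winder at (312,175).

```bash
python3 - <<'E'
from h import *
t=load('top'); s=load('side')
C=cloud(t)
# drawer corners at rim z=.032
for uv in [(119,73),(477,53),(502,338),(123,358)]: print('corner',pt(t,*uv,plane=.032).round(4))
H=C[:,:,2]
def blob(box,lo,hi):
    u0,v0,u1,v1=box; P=C[v0:v1,u0:u1].reshape(-1,3); P=P[(P[:,2]>lo)&(P[:,2]<hi)]; 
    rc=cv2.minAreaRect((P[:,:2]*1000).astype(np.float32)); print(box,lo,len(P),P.mean(0).round(4),rc); return P
blob((205,280,270,308),.055,.066); blob((205,280,270,308),.085,.1);blob((205,280,270,308),.042,.055)
print('hub px',pt(t,253,294.5),pt(t,215.5,294))
# winder cloud
for lo,hi in [(.058,.07),(.09,.1),(.1,.11),(.11,.12),(.12,.13),(.13,.15)]: blob((415,190,475,255),lo,hi)
Cs=cloud(s); P=Cs[140:200,285:335].reshape(-1,3); print('side top pts',P[P[:,2]>.1].mean(0),P[:,2].max())
save(t,'w1.png',(405,180,485,260),7); save(s,'w2.png',(280,130,350,210),7)
im=np.hstack([cv2.imread('pics/w1.png')[:560,:400],cv2.imread('pics/w2.png')[:560,:400]]);
a=cv2.resize(t['pixels'][190:260,415:475,::-1],(400,467),interpolation=cv2.INTER_CUBIC);b=cv2.resize(s['pixels'][138:208,282:342,::-1],(400,467),interpolation=cv2.INTER_CUBIC)
cv2.imwrite('pics/w.png',np.hstack([a,b]))
E
```

```text
corner [0.8769 0.353  0.032 ]
corner [ 0.9035 -0.2923  0.032 ]
corner [ 0.3991 -0.3139  0.032 ]
corner [0.3701 0.3313 0.032 ]
(205, 280, 270, 308) 0.055 291 [0.4759 0.1107 0.0593] ((475.5426025390625, 128.92933654785156), (67.77809143066406, 26.648893356323242), 89.51802062988281)
(205, 280, 270, 308) 0.085 87 [0.4786 0.1636 0.0919] ((478.8005676269531, 163.77633666992188), (16.54317855834961, 15.093683242797852), 38.118919372558594)
(205, 280, 270, 308) 0.042 201 [0.4768 0.1357 0.0507] ((475.6852111816406, 126.72669982910156), (63.93073654174805, 26.879878997802734), 89.37582397460938)
hub px [0.47613873 0.10535785 0.05915817] [0.47702592 0.1618945  0.09288629]
(415, 190, 475, 255) 0.058 895 [ 0.587  -0.2103  0.0626] ((596.8793334960938, -214.9555206298828), (84.73502349853516, 64.19692993164062), 2.7725353240966797)
(415, 190, 475, 255) 0.09 294 [ 0.5957 -0.2112  0.0953] ((596.784912109375, -214.15025329589844), (46.14384460449219, 46.08970260620117), 6.620131015777588)
(415, 190, 475, 255) 0.1 243 [ 0.6016 -0.214   0.1036] ((599.9127807617188, -213.8491973876953), (30.61858558654785, 36.32672119140625), 37.30671310424805)
(415, 190, 475, 255) 0.11 51 [ 0.5819 -0.2143  0.1157] ((580.3629150390625, -215.22622680664062), (15.059788703918457, 18.67424774169922), 71.76334381103516)
(415, 190, 475, 255) 0.12 57 [ 0.5772 -0.2155  0.1229] ((578.0643920898438, -215.42218017578125), (13.034929275512695, 14.120889663696289), 75.59123992919922)
(415, 190, 475, 255) 0.13 0 [nan nan nan] ((0.0, 0.0), (0.0, 0.0), 0.0)
side top pts [ 0.5878306  -0.15851035  0.15226957] 0.8361121982983144<stdin>:9: RuntimeWarning: Mean of empty slice.
  ret = um.true_divide(
```

View pics/w.png

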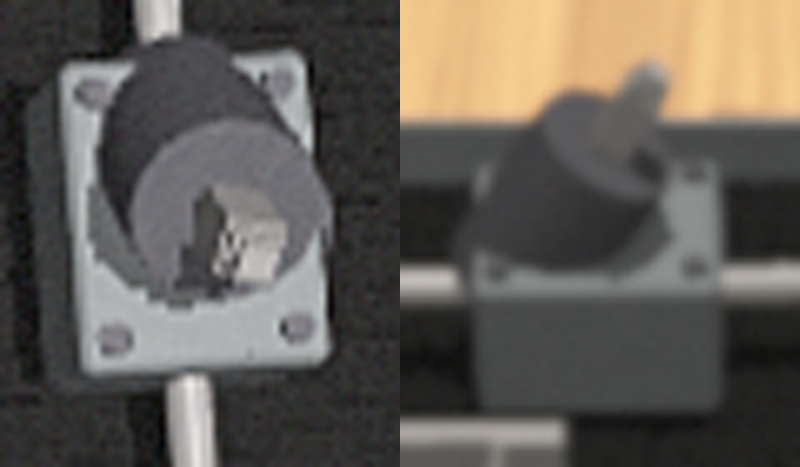

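The crop shows the leaning cylinder face centred near top pixel (449.5,220), with the shaft tip at about (453.5,226). I'm moving above the crank for a closer look.

```bash
cat >> h.py <<'E'
def rel(P,Rt,st=None):
    st=st or r.read_state(); R0=R.from_quat(st['eef_rot'])
    return (R0.inv()*Rt).as_rotvec().round(4), (R0.inv().apply(np.asarray(P)-st['ee_pos'])*1000).round(1)
def frame(x,z):
    z=np.asarray(z,float); z/=np.linalg.norm(z); x=np.asarray(x,float); x=x-z*(x@z); x/=np.linalg.norm(x)
    return R.from_matrix(np.c_[x,np.cross(z,x),z])
E
python3 - <<'E'
from h import *
a=np.radians(89.3)
print(rel([.44,.107,.27],frame([np.cos(a),np.sin(a),0],[0,0,-1])))
E
```

```text
(array([-1.0000e-03,  9.0000e-04,  1.3252e+00]), array([-398.2, -409.1,  -47.6]))
```

Call:
apply_moves([
  [0,0,0.1,-30,-31,-20,1],
  [0,0,0.2,-60,-61,-40,1],
  [0,0,0.3,-90,-92,-48,1],
  [0,0,0.4,-120,-123,-48,1],
  [0,0,0.5,-150,-154,-48,1],
  [0,0,0.6,-180,-185,-48,1],
  [0,0,0.7,-210,-216,-48,1],
  [0,0,0.8,-240,-247,-48,1],
  [0,0,0.9,-270,-277,-48,1],
  [0,0,1.0,-300,-308,-48,1],
  [0,0,1.1,-330,-339,-48,1],
  [0,0,1.2,-360,-370,-48,1],
  [0,0,1.3,-390,-400,-48,1],
  [0,0,1.325,-398,-409,-48,1],
  [0,0,1.325,-398,-409,-48,1],
])

```text
time: 1.35
ee_pos: [0.4425, 0.1001, 0.2707]
eef_rot: [0.715, 0.699, 0.0, 0.001]
ft_force: [-0.4, 0.1, 0.2]
width: 0.0872
grip_force: 0.0
```

```bash
python3 - <<'E'
from h import *
s=r.read_state(); print(s['time'],s['ee_pos'],s['eef_rot'],s['joint_positions'])
c=cam('wrist'); save(c,'wr1.png'); print(c['position'],rot(c).as_matrix().round(3),c['f'],c['k1'])
E
```

```text
1.35 [0.44249351 0.10008141 0.27066983] [7.15432332e-01 6.98681621e-01 2.69134308e-05 7.54973616e-04] [-0.81388777 -0.1086613   0.45799256  1.83350683  0.05001318  1.40516791
 -0.39014694]
[0.44392715 0.16836639 0.43218432] [[ 1.    -0.023 -0.005]
 [-0.024 -0.967 -0.255]
 [ 0.001  0.255 -0.967]] 425.03952078848766 0.004870352738032525
```

View pics/wr1.png

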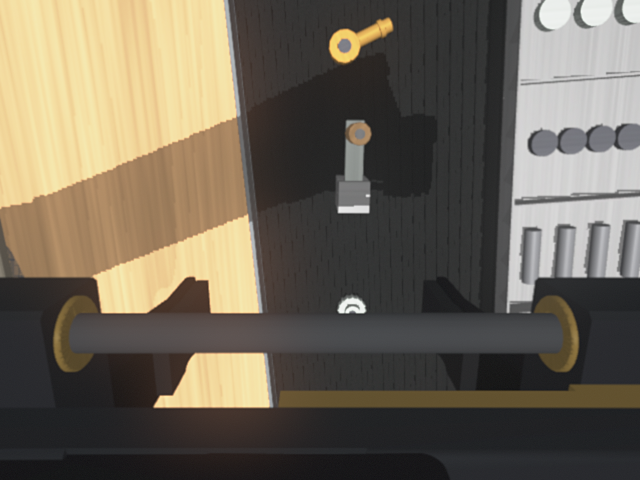

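The wrist picture shows the hub at about (353,195), the arm running up to the knob at (360,133), and nothing close beside the hub.

```bash
python3 - <<'E'
from h import *
c=load('wrist'); C=cloud(c)
P=C[100:225,325:385].reshape(-1,3)
for lo,hi in [(.056,.064),(.088,.098),(.046,.0545)]:
    Q=P[(P[:,2]>lo)&(P[:,2]<hi)]; print(lo,len(Q),Q.mean(0).round(4),cv2.minAreaRect((Q[:,:2]*1000).astype(np.float32)))
save(c,'wr1c.png',(320,110,400,220),5)
b=C[195:220,330:380]
# mat height, hub front edge
print(np.median(C[230:260,330:380,2]))
E
```

```text
0.056 995 [0.4763 0.1084 0.0594] ((476.8064880371094, 131.0662078857422), (73.5436019897461, 27.768022537231445), 89.28672790527344)
0.088 411 [0.478  0.1627 0.0919] ((477.983642578125, 162.7130889892578), (16.63694190979004, 16.955228805541992), 45.44129943847656)
0.046 778 [0.4766 0.1396 0.0513] ((477.2312316894531, 133.9949493408203), (77.98245239257812, 26.545997619628906), 86.79710388183594)
0.006627865108415398
```

View pics/wr1c.png

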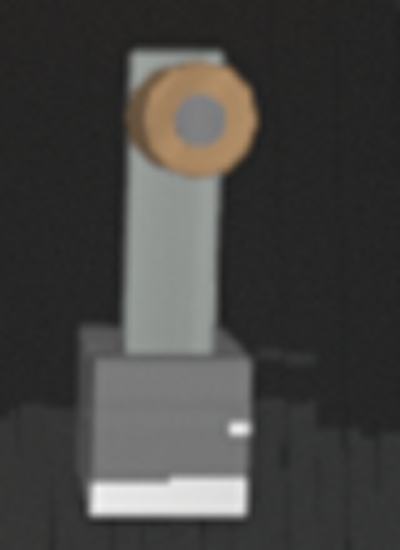

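The crop shows the hub top spanning u 339–370 and v 181–206, the arm end's midpoint at (355.5,120), and the knob top's centre at (360,133.8).

```bash
python3 - <<'E'
from h import *
c=load('wrist')
h=pt(c,354.6,193.7,plane=.06); e=pt(c,355.6,120,plane=.052); k=pt(c,360,133.8,plane=.0925)
for q in (h,e,k): print(q.round(4))
print([np.degrees(np.arctan2(*(q-h)[1::-1])) for q in (e,k)], np.linalg.norm((e-h)[:2]),np.linalg.norm((k-h)[:2]))
for m in (k,):
  a=np.arctan2(*(m-h)[1::-1])
  print(rel([h[0],h[1],.031],frame([np.cos(a),np.sin(a),0],[0,0,-1])))
E
```

```text
[0.4773 0.111  0.06  ]
[0.4789 0.1736 0.052 ]
[0.4786 0.1626 0.0925]
[np.float64(88.54922223782692), np.float64(88.5833672063754)] 0.06259503686522788 0.051654312947644235
(array([0.0001, 0.0002, 0.0054]), array([  8.1,  36. , 239.5]))
```

Call:
apply_moves([
  [0,0,0.005,5,36,30,1],
  [0,0,0.005,5,36,60,1],
  [0,0,0.005,5,36,90,1],
  [0,0,0.005,5,36,120,1],
  [0,0,0.005,5,36,150,1],
  [0,0,0.005,5,36,175,1],
  [0,0,0.005,5,36,195,1],
  [0,0,0.005,5,36,210,1],
  [0,0,0.005,5,36,225,1],
  [0,0,0.005,5,36,238,1],
  [0,0,0.005,5,36,244,1],
  [0,0,0.005,5,36,244,1],
  [0,0,0.005,5,36,244,1],
])

```text
time: 2.48
ee_pos: [0.4758, 0.1124, 0.0267]
eef_rot: [0.713, 0.701, -0.0, -0.0]
ft_force: [-0.7, -0.7, 0.6]
width: 0.087
grip_force: 0.0
```

Call:
apply_moves([
  [0,0,0,0,0,0,0],
  [0,0,0,0,0,0,-0.3],
  [0,0,0,0,0,0,-0.7],
  [0,0,0,0,0,0,-1],
  [0,0,0,0,0,0,-1],
  [0,0,0,0,0,0,-1],
  [0,0,0,0,0,0,-1],
  [0,0,0,0,0,0,-1],
], force=40)

```text
time: 3.15
ee_pos: [0.476, 0.112, 0.0266]
eef_rot: [0.713, 0.701, 0.0, -0.0]
ft_force: [-0.0, -0.0, 0.6]
width: 0.0416
grip_force: 0.0
```

Call:
apply_moves([
  [0,0,0,-2,0,0,-1],
  [0,0,0,-3,0,0,-1],
  [0,0,0,-3,0,0,-1],
  [0,0,0,-3,0,0,-1],
  [0,0,0,-3,0,0,-1],
  [0,0,0,-3,0,0,-1],
])

```text
time: 3.65
ee_pos: [0.476, 0.1087, 0.0265]
eef_rot: [0.713, 0.701, -0.0, 0.0]
ft_force: [0.6, -1.7, 0.2]
width: 0.0276
grip_force: 39.9
```

```bash
cat >> h.py <<'E'
yw=np.radians(2.5)
A=np.array([-.5*np.cos(yw),-.5*np.sin(yw),np.sqrt(.75)]); DY=np.array([-np.sin(yw),np.cos(yw),0]); DX=np.cross(DY,A)
E
python3 - <<'E'
from h import *
S=np.array([.595,-.215,.096])
print(rel(S+.12*A-.115*DY,frame(DY,-A)))
E
```

```text
(array([-0.5234,  0.0161, -0.0594]), array([-440.1,   71.7, -173.3]))
```

Call:
apply_moves([
  [0,0,0,0,0,-20,-1],
  [0,0,0,0,0,-50,-1],
  [0,0,0,0,0,-85,-1],
  [0,0,0,0,0,-120,-1],
  [-0.03,0,0,-20,3,-150,-1],
  [-0.08,0,0,-50,8,-175,-1],
  [-0.14,0,-0.01,-85,14,-190,-1],
  [-0.2,0,-0.02,-120,20,-195,-1],
  [-0.25,0,-0.02,-155,25,-195,-1],
  [-0.3,0.01,-0.03,-190,31,-195,-1],
  [-0.35,0.01,-0.03,-225,37,-195,-1],
  [-0.4,0.01,-0.04,-260,43,-195,-1],
  [-0.45,0.01,-0.04,-295,49,-195,-1],
  [-0.5,0.01,-0.05,-330,55,-195,-1],
  [-0.523,0.016,-0.06,-365,61,-195,-1],
  [-0.523,0.016,-0.06,-400,67,-190,-1],
  [-0.523,0.016,-0.06,-425,71,-180,-1],
  [-0.523,0.016,-0.06,-440,72,-174,-1],
  [-0.523,0.016,-0.06,-440,72,-174,-1],
  [-0.523,0.016,-0.06,-440,72,-174,-1],
])

```text
time: 5.32
ee_pos: [0.5408, -0.3339, 0.1978]
eef_rot: [0.668, 0.699, 0.185, 0.179]
ft_force: [-0.6, 0.0, -2.9]
width: 0.0276
grip_force: 39.9
```

```bash
python3 - <<'E'
from h import *
s=r.read_state(); print(s['time'],s['ee_pos'],R.from_quat(s['eef_rot']).as_matrix().round(3),s['joint_positions'],s['width'],s['ft_force'])
c=cam('wrist'); save(c,'wr2.png'); print(c['position'])
E
```

```text
5.3167 [ 0.54076186 -0.33387407  0.19784273] [[-0.044  0.867  0.496]
 [ 0.999  0.04   0.019]
 [-0.003  0.496 -0.868]] [-0.44524489  0.22346469  1.24459179  1.92214247 -0.76278699  0.89849062
  1.21286526] 0.027642724781923873 [-0.57589302  0.01117999 -2.92418728]
[ 0.45724403 -0.26889655  0.33780765]
```

View pics/wr2.png

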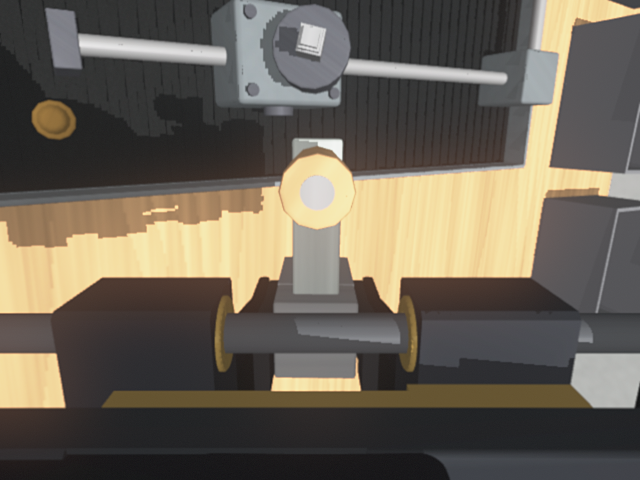

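The wrist picture shows the winder face as a disc around (311,47) with the square shaft tip at (312,38). The held crank's knob top is at (317,192) and its hub sits between the fingers at (316,335).

```bash
python3 - <<'E'
from h import *
c=load('wrist'); C=cloud(c); s=r.read_state()
# crop montage: shaft and hub
a=cv2.resize(c['pixels'][0:95,265:360,::-1],(400,400),interpolation=cv2.INTER_CUBIC)
b=cv2.resize(c['pixels'][120:395,255:380,::-1],(250,550),interpolation=cv2.INTER_CUBIC)
im=np.zeros((550,660,3),np.uint8); im[:400,:400]=a; im[:,405:655]=b; cv2.imwrite('pics/c2.png',im)
# face plane fit
P=C[0:95,265:360].reshape(-1,3)
d=(P-[.595,-.215,.096])@A; q=P-np.array([.595,-.215,.096]); rad=np.linalg.norm(q-np.outer(d,A),axis=1)
m=(abs(d)<.006)&(rad<.026); F=P[m]; print('face',m.sum(),F.mean(0).round(4))
ctr=F.mean(0); u,sv,vt=np.linalg.svd(F-ctr); n=vt[2]*np.sign(vt[2][2]); print('normal',n.round(3),'A',A.round(3), sv)
xy=np.c_[(F-ctr)@DX,(F-ctr)@DY]*1000; print(cv2.minEnclosingCircle(xy.astype(np.float32)), cv2.minAreaRect(xy.astype(np.float32)))
m=(d>.029)&(d<.04)&(rad<.02); T=P[m]; print('tip',m.sum(),T.mean(0).round(4), ((T-ctr)@A).mean())
T2=np.c_[(T-ctr)@DX,(T-ctr)@DY]*1000; print(cv2.minAreaRect(T2.astype(np.float32)))
# knob top
K0=C[155:230,280:356].reshape(-1,3); R0=R.from_quat(s['eef_rot']); k=R0.inv().apply(K0-s['ee_pos'])*1000
m=abs(k[:,2]-np.median(k[:,2]))<4; print('knob top tool frame',m.sum(),k[m].mean(0).round(1), cv2.minEnclosingCircle(k[m][:,:2].astype(np.float32)))
E
```

```text
face 4147 [ 0.5914 -0.2168  0.0959]
normal [-0.495 -0.024  0.869] A [-0.5   -0.022  0.866] [0.83388384 0.7826108  0.05815086]
((-1.3014858961105347, 0.14918024837970734), 24.154029846191406) ((-0.48094654083251953, 0.5418167114257812), (46.06817626953125, 46.594276428222656), 56.648189544677734)
tip 521 [ 0.5751 -0.2179  0.122 ] 0.03074635081947412
((-1.1908705234527588, 0.1315317153930664), (12.42672061920166, 11.864859580993652), 77.39762115478516)
knob top tool frame 4500 [ 54.7   0.7 -65. ] ((54.330116271972656, 0.7267870306968689), 8.97239875793457)
```

View pics/c2.png

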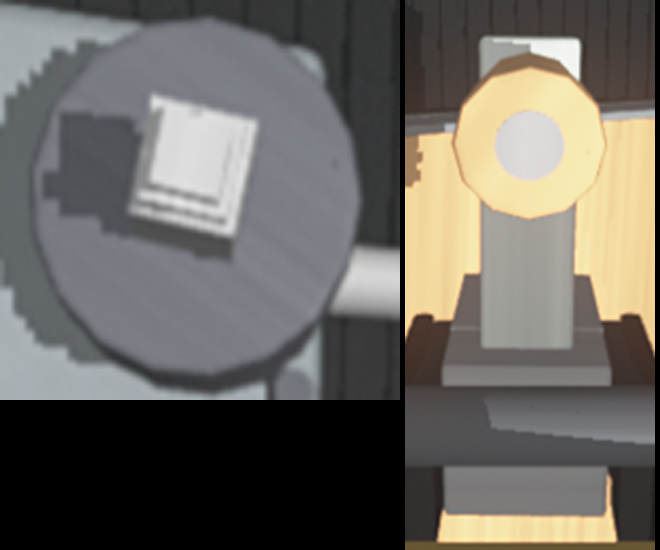

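The crop shows the shaft's ledge corners at crop (152,95), (258,120), (232,237) and (130,212). That puts the flats about 12–13° off the drawer axes. The hub sits square between the pads.

```bash
python3 - <<'E'
from h import *
from scipy.optimize import least_squares
c=load('wrist'); C=cloud(c); s=r.read_state(); R0=R.from_quat(s['eef_rot'])
ctr=np.array([.5914,-.2168,.0959])
px=np.array([(152,95),(258,120),(232,237),(130,212)])*95/400+[265,0]-[.0,.0]
def model(p,d=.024):
    ph=p[2]+np.radians([135,45,-45,-135]); h=p[3]/np.sqrt(2)
    L=np.c_[p[0]+h*np.cos(ph),p[1]+h*np.sin(ph)]
    return proj(c,ctr+L[:,:1]*DX+L[:,1:]*DY+d*A)
f=least_squares(lambda p:(model(p)-px).ravel(),[0,0,-.2,.014],x_scale=[.001,.001,.1,.001]); print(f.x[:2]*1000,np.degrees(f.x[2]),f.x[3],f.fun.round(2))
# circle outline of face via edge of face points
P=C[0:95,265:360].reshape(-1,3); d=(P-ctr)@A; X=(P-ctr)@DX*1000; Y=(P-ctr)@DY*1000
m=(abs(d)<.004)&(np.hypot(X,Y)<30)
hull=cv2.convexHull(np.c_[X[m],Y[m]].astype(np.float32))[:,0]
g=least_squares(lambda p:np.hypot(hull[:,0]-p[0],hull[:,1]-p[1])-p[2],[0,0,24],loss='soft_l1'); print('circle',g.x)
# shaft sides points: orientation from 14mm part
for lo,hi in [(.004,.023),(.0255,.0275),(.031,.034)]:
    m=(d>lo)&(d<hi)&(np.hypot(X+1.2,Y-.1)<14); 
    if m.sum()>10: print(lo,m.sum(),cv2.minAreaRect(np.c_[X[m],Y[m]].astype(np.float32)))
E
```

```text
[-0.83913318 -0.05799313] -12.45586282614676 0.014124374129004372 [-0.16  0.08 -0.    0.32  0.45 -0.18 -0.28 -0.24]
circle [-1.20989207  0.11966871 23.86367609]
0.004 162 ((-1.096036434173584, -0.1412487030029297), (14.368928909301758, 13.927284240722656), 76.72345733642578)
0.0255 51 ((-0.8557465076446533, -0.07488536834716797), (13.363571166992188, 12.567872047424316), 75.96673583984375)
0.031 315 ((-1.1357362270355225, 0.08798599243164062), (9.637190818786621, 9.06881046295166), 77.23999786376953)
```

```bash
cat >> h.py <<'E'
S=np.array([.5914,-.2168,.0959])-.0011*DX
def cx(deg): p=np.radians(deg); return np.cos(p)*DX+np.sin(p)*DY
HUB=np.array([-.5,.7,19.5])/1000
def tcp(d,deg):  # TCP with hub underside at height d over the seat
    Rt=frame(cx(deg),-A); return S+d*A-Rt.apply(HUB),Rt
E
python3 - <<'E'
from h import *
s=r.read_state()
for d in (.08,.045): print(rel(*tcp(d,77.3)))
E
```

```text
(array([-0.0049,  0.0039,  0.222 ]), array([116. ,  -3.3,  16.8]))
(array([-0.0049,  0.0039,  0.222 ]), array([116.1,  -3.1,  51.8]))
```

Call:
apply_moves([
  [0,0,0.04,20,-1,3,-1],
  [0,0,0.08,45,-1,6,-1],
  [0,0,0.13,70,-2,9,-1],
  [-0.004,0.004,0.18,95,-3,12,-1],
  [-0.005,0.004,0.222,112,-3,16,-1],
  [-0.005,0.004,0.222,116,-3,24,-1],
  [-0.005,0.004,0.222,116,-3,34,-1],
  [-0.005,0.004,0.222,116,-3,42,-1],
  [-0.005,0.004,0.222,116,-3,46,-1],
  [-0.005,0.004,0.222,116,-3,46,-1],
  [-0.005,0.004,0.222,116,-3,46,-1],
  [-0.005,0.004,0.222,116,-3,46,-1],
])

```text
time: 6.37
ee_pos: [0.5556, -0.215, 0.1594]
eef_rot: [0.74, 0.62, 0.209, 0.157]
ft_force: [0.5, -0.2, -1.9]
width: 0.0276
grip_force: 39.9
```

```bash
python3 - <<'E'
from h import *
s=r.read_state(); print(s['time'],s['joint_positions'],s['ft_force'])
for d in (.05,.035,0): print(rel(*tcp(d,77.3)))
c=cam('side'); d=cam('wrist')
a=cv2.resize(c['pixels'][70:230,240:420,::-1],(450,400),interpolation=cv2.INTER_CUBIC)
b=cv2.resize(d['pixels'][150:400,200:430,::-1],(350,380),interpolation=cv2.INTER_CUBIC)
im=np.zeros((400,800,3),np.uint8); im[:,:450]=a; im[:380,450:]=b; cv2.imwrite('pics/c3.png',im)
E
```

```text
6.3667 [-0.7356556  -0.04774105  1.17753734  2.10601913 -0.35689971  0.61349422
  0.52272816] [ 0.45781004 -0.17913081 -1.90436718]
(array([ 0.0042, -0.0057,  0.0003]), array([-3.2, -1.8,  3.3]))
(array([ 0.0042, -0.0057,  0.0003]), array([-3.3, -1.9, 18.3]))
(array([ 0.0042, -0.0057,  0.0003]), array([-3.5, -2. , 53.3]))
```

View pics/c3.png

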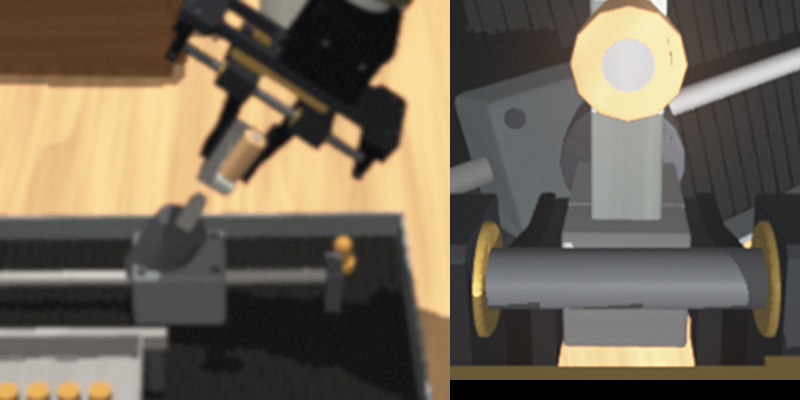

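The side view shows the hub lined up above the shaft along its lean. The wrist view shows the crank still square in the pads. The measured pose is about 3 mm off target, so I'll correct that and ease down to the tip.

Call:
apply_moves([
  [0.004,-0.006,0,-3.3,-2,5,-1],
  [0.004,-0.006,0,-3.3,-2,10,-1],
  [0.004,-0.006,0,-3.3,-2,14,-1],
  [0.004,-0.006,0,-3.3,-2,14,-1],
  [0.004,-0.006,0,-3.3,-2,14,-1],
  [0.004,-0.006,0,-3.3,-2,14,-1],
  [0.004,-0.006,0,-3.3,-2,14,-1],
])

```text
time: 7.05
ee_pos: [0.5605, -0.218, 0.1461]
eef_rot: [0.741, 0.619, 0.205, 0.158]
ft_force: [0.3, -0.2, -3.3]
width: 0.0281
grip_force: 39.9
```

```bash
python3 - <<'E'
from h import *
s=r.read_state(); print(s['time'],s['ft_force'],s['torque'])
for d in (.035,0): print(rel(*tcp(d,77.3)))
E
```

```text
7.05 [ 0.32462108 -0.23602304 -3.28081447] [-0.15283843  0.92909677  0.01374389]
(array([ 0.0006,  0.0009, -0.0001]), array([ 0.5, -0.1,  4.4]))
(array([ 0.0006,  0.0009, -0.0001]), array([ 0.6, -0.1, 39.4]))
```

Call:
apply_moves([
  [0,0,0,0.5,0,3,-1],
  [0,0,0,0.5,0,6,-1],
  [0,0,0,0.5,0,9,-1],
  [0,0,0,0.5,0,12,-1],
  [0,0,0,0.5,0,15,-1],
  [0,0,0,0.5,0,18,-1],
  [0,0,0,0.5,0,18,-1],
  [0,0,0,0.5,0,18,-1],
])

```text
time: 7.72
ee_pos: [0.5696, -0.2172, 0.1302]
eef_rot: [0.741, 0.62, 0.205, 0.158]
ft_force: [0.2, 0.4, -2.6]
width: 0.0277
grip_force: 39.9
```

```bash
python3 - <<'E'
from h import *
s=r.read_state(); R0=R.from_quat(s['eef_rot']); print(R0.inv().apply(s['ft_force']).round(2),R0.inv().apply(s['torque']).round(2))
print(rel(*tcp(0,77.3)))
E
```

```text
[ 0.19 -1.14  2.39] [ 0.81 -0.2  -0.02]
(array([0.    , 0.0015, 0.0002]), array([ 0.1,  0. , 21.1]))
```

No contact load so far, so I'm continuing down.

Call:
apply_moves([
  [0,0,0,0,0,3,-1],
  [0,0,0,0,0,6,-1],
  [0,0,0,0,0,9,-1],
  [0,0,0,0,0,12,-1],
  [0,0,0,0,0,14,-1],
  [0,0,0,0,0,16,-1],
  [0,0,0,0,0,16,-1],
  [0,0,0,0,0,16,-1],
])

```text
time: 8.38
ee_pos: [0.5777, -0.2168, 0.1163]
eef_rot: [0.741, 0.62, 0.205, 0.158]
ft_force: [1.0, -0.5, -2.6]
width: 0.0279
grip_force: 39.9
```

```bash
python3 - <<'E'
from h import *
s=r.read_state(); R0=R.from_quat(s['eef_rot']); print(R0.inv().apply(s['ft_force']).round(2),R0.inv().apply(s['torque']).round(2),s['joint_positions'])
print(rel(*tcp(0,77.3)))
E
```

```text
[-0.66 -0.27  2.74] [ 0.58 -0.25 -0.03] [-0.58976919  0.20569658  1.09780221  2.09703484 -0.79136209  0.61469244
  0.86248092]
(array([-0.    ,  0.0014,  0.0003]), array([0., 0., 5.]))
```

Call:
apply_moves([
  [0,0,0,0,0,2,-1],
  [0,0,0,0,0,4,-1],
  [0,0,0,0,0,5,-1],
  [0,0,0,0,0,6,-1],
  [0,0,0,0,0,6.5,-1],
  [0,0,0,0,0,6.5,-1],
  [0,0,0,0,0,6.5,-1],
])

```text
time: 8.97
ee_pos: [0.5805, -0.2167, 0.1115]
eef_rot: [0.741, 0.619, 0.206, 0.157]
ft_force: [-19.0, 6.0, 22.2]
width: 0.0278
grip_force: 39.9
```

```bash
python3 - <<'E'
from h import *
s=r.read_state(); R0=R.from_quat(s['eef_rot']); print(R0.inv().apply(s['ft_force']).round(2),R0.inv().apply(s['torque']).round(2))
print(rel(*tcp(0,77.3)))
E
```

```text
[  5.54  -6.48 -28.62] [ 2.13  0.94 -0.08]
(array([ 0.0002, -0.0009, -0.001 ]), array([ 0.1, -0.1, -0.6]))
```

The hub is home: I see 29 N of axial contact at the predicted seat depth. Next I relax, release and move to the knob.

Call:
apply_moves([
  [0,0,0,0,0,-1,-1],
  [0,0,0,0,0,-1,-0.6],
  [0,0,0,0,0,-1,-0.2],
  [0,0,0,0,0,-1,0.1],
  [0,0,0,0,0,-1,0.1],
  [0,0,0,0,0,-1,0.1],
  [0,0,0,0,0,-1,0.1],
  [0,0,0,0,0,-1,0.1],
])

```text
time: 9.63
ee_pos: [0.5803, -0.2166, 0.1115]
eef_rot: [0.741, 0.62, 0.205, 0.158]
ft_force: [0.7, 0.0, 0.1]
width: 0.0468
grip_force: 0.0
```

```bash
python3 - <<'E'
from h import *
s=r.read_state(); print(s['width'],s['ft_force']); print(rel(*tcp(0,77.3)))
c=cam('wrist'); C=cloud(c)
K0=C.reshape(-1,3); q=K0-S; d=q@A; x=q@cx(77.3); y=q@cx(167.3)
m=(d>.08)&(d<.09)&(abs(y)<.02)&(abs(x-.055)<.02); print('knob top d,x,y',m.sum(),d[m].mean(),cv2.minEnclosingCircle((np.c_[x,y][m]*1000).astype(np.float32)))
m=(d>.047)&(d<.057)&(abs(y)<.02)&(abs(x)<.02); print('hub top',m.sum(),np.median(d[m]))
E
```

```text
0.046824711724441484 [0.70315318 0.02223956 0.11011075]
(array([-0.    ,  0.0013,  0.0003]), array([ 0. ,  0.1, -0.4]))
knob top d,x,y 4575 0.08462378280260768 ((54.05427551269531, 1.1070494651794434), 9.049946784973145)
hub top 3267 0.05194373090739137
```

The crank is confirmed fully home, with the hub top at 51.9 mm and the knob top at 84.6 mm above the seat.

Call:
apply_moves([
  [0,0,0,0,0,-15,0.1],
  [0,0,0,0,0,-40,0.1],
  [0,0,0,0,0,-65,0.1],
  [0,0,0,0,0,-78,0.1],
  [0,0,0,15,0,-80,0.1],
  [0,0,0,38,0,-80,0.1],
  [0,0,0,54,0,-80,0.1],
  [0,0,0,54,0,-78,0.1],
  [0,0,0,54,0,-62,0.1],
  [0,0,0,54,0,-46,0.1],
  [0,0,0,54,0,-36,0.1],
  [0,0,0,54,0,-30,0.1],
  [0,0,0,54,0,-30,0.1],
  [0,0,0,54,0,-30,0.1],
])

```text
time: 10.85
ee_pos: [0.573, -0.1646, 0.1431]
eef_rot: [0.741, 0.62, 0.204, 0.158]
ft_force: [0.3, -0.2, 0.1]
width: 0.0478
grip_force: 0.0
```

Call:
apply_moves([
  [0,0,0,0,0,0,-0.5],
  [0,0,0,0,0,0,-1],
  [0,0,0,0,0,0,-1],
  [0,0,0,0,0,0,-1],
  [0,0,0,0,0,0,-1],
  [0,0,0,0,0,0,-1],
], force=25)

```text
time: 11.35
ee_pos: [0.5733, -0.1642, 0.1436]
eef_rot: [0.741, 0.619, 0.205, 0.158]
ft_force: [0.6, -1.0, 0.6]
width: 0.017
grip_force: 25.0
```

```bash
python3 - <<'E'
from h import *
s=r.read_state(); print(s['width'],s['ft_force'],s['joint_positions']); P,Rt=tcp(.0305,77.3); print(rel(P+.054*cx(77.3),Rt))
E
```

```text
0.016954641838525162 [ 0.57543329 -1.01309606  0.63673281] [-0.77270653 -0.02262007  1.09302268  2.13541985 -0.31300261  0.54484387
  0.3765404 ]
(array([0.0003, 0.001 , 0.    ]), array([-0. ,  0. , -0.8]))
```

Call:
apply_moves([
  [0,0,0,0,1.5,0.5,-1],
  [0,0,0,-0.2,4.8,0.8,-1],
  [0,0,0,-0.8,9.6,0.8,-1],
  [0,0,0,-1.9,14.2,0.8,-1],
  [0,0,0,-3.3,18.8,0.8,-1],
  [0,0,0,-5.2,23.2,0.8,-1],
  [0,0,0,-7.4,27.5,0.8,-1],
  [0,0,0,-9.9,31.5,0.8,-1],
  [0,0,0,-12.9,35.4,0.8,-1],
  [0,0,0,-16.1,38.9,0.8,-1],
  [0,0,0,-16.1,38.9,0.8,-1],
  [0,0,0,-16.1,38.9,0.8,-1],
], force=12)

```text
time: 12.35
ee_pos: [0.6058, -0.1864, 0.161]
eef_rot: [0.741, 0.62, 0.206, 0.158]
ft_force: [-1.9, 4.7, 6.7]
width: 0.0177
grip_force: 12.0
```

```bash
cat > chk.py <<'E'
from h import *
s=r.read_state(); R0=frame(cx(77.3),-A); p=R0.inv().apply(np.array(s['ee_pos'])-S)*1000
print('t',s['time'],'tool-frame pos rel S',p.round(1),'ang',np.degrees(np.arctan2(p[1],p[0])).round(1),'r',np.hypot(p[0],p[1]).round(1),'F',R0.inv().apply(s['ft_force']).round(1),'w',round(s['width'],4)); print(np.round(s['joint_positions'],2),(R0.inv()*R.from_quat(s['eef_rot'])).as_rotvec().round(3))
E
python3 chk.py
```

```text
t 12.35 tool-frame pos rel S [ 39.4  39.6 -48.5] ang 45.2 r 55.8 F [ 5.   0.8 -6.6] w 0.0177
[-0.69  0.13  1.1   2.03 -0.55  0.63  0.58] [-0.001 -0.    -0.001]
```

Call:
apply_moves([
  [0,0,0,-4.3,3.8,0,-1],
  [0,0,0,-8.9,7.2,0,-1],
  [0,0,0,-13.9,10.1,0,-1],
  [0,0,0,-19.2,12.4,0,-1],
  [0,0,0,-24.7,14.2,0,-1],
  [0,0,0,-30.3,15.4,0,-1],
  [0,0,0,-36,16,0,-1],
  [0,0,0,-41.8,16,0,-1],
  [0,0,0,-47.5,15.4,0,-1],
  [0,0,0,-53.1,14.2,0,-1],
  [0,0,0,-58.6,12.4,0,-1],
  [0,0,0,-63.9,10.1,0,-1],
  [0,0,0,-68.9,7.2,0,-1],
  [0,0,0,-73.5,3.8,0,-1],
  [0,0,0,-77.8,0,0,-1],
  [0,0,0,-77.8,0,0,-1],
  [0,0,0,-77.8,0,0,-1],
])

```text
time: 13.77
ee_pos: [0.5925, -0.2644, 0.1514]
eef_rot: [0.741, 0.619, 0.205, 0.158]
ft_force: [-1.6, -0.7, 4.9]
width: 0.0172
grip_force: 12.0
```

```bash
python3 chk.py
```

```text
t 13.7667 tool-frame pos rel S [-40.3  37.8 -48.5] ang 136.8 r 55.3 F [-0.4  1.1 -5.1] w 0.0172
[-0.43  0.24  1.03  1.98 -0.77  0.73  0.87] [-0.    -0.002  0.001]
```

Call:
apply_moves([
  [0,0,0,-5.6,-6.6,0,-1],
  [0,0,0,-10.1,-13.9,0,-1],
  [0,0,0,-13.4,-21.9,0,-1],
  [0,0,0,-15.4,-30.3,0,-1],
  [0,0,0,-16.1,-38.9,0,-1],
  [0,0,0,-15.4,-47.5,0,-1],
  [0,0,0,-13.4,-55.9,0,-1],
  [0,0,0,-10.1,-63.9,0,-1],
  [0,0,0,-5.6,-71.2,0,-1],
  [0,0,0,0,-77.8,0,-1],
  [0,0,0,6.6,-83.4,0,-1],
  [0,0,0,13.9,-87.9,0,-1],
  [0,0,0,21.9,-91.2,0,-1],
  [0,0,0,30.3,-93.2,0,-1],
  [0,0,0,38.9,-93.9,0,-1],
  [0,0,0,47.5,-93.2,0,-1],
  [0,0,0,55.9,-91.2,0,-1],
  [0,0,0,63.9,-87.9,0,-1],
  [0,0,0,71.2,-83.4,0,-1],
  [0,0,0,77.8,-77.8,0,-1],
])

```text
time: 15.43
ee_pos: [0.5367, -0.1731, 0.121]
eef_rot: [0.741, 0.619, 0.204, 0.157]
ft_force: [-5.3, -4.2, 3.0]
width: 0.0171
grip_force: 12.0
```

```bash
python3 chk.py
```

```text
t 15.4333 tool-frame pos rel S [ 37.9 -41.4 -48.1] ang -47.5 r 56.1 F [-4.6 -2.3 -5.3] w 0.0171
[-0.57 -0.07  0.91  2.22 -0.3   0.5   0.41] [ 0.001 -0.002  0.   ]
```

Winding smoothly at low force, so on to the next half turn.

Call:
apply_moves([
  [0,0,0,5.6,6.6,0,-1],
  [0,0,0,10.1,13.9,0,-1],
  [0,0,0,13.4,21.9,0,-1],
  [0,0,0,15.4,30.3,0,-1],
  [0,0,0,16.1,38.9,0,-1],
  [0,0,0,15.4,47.5,0,-1],
  [0,0,0,13.4,55.9,0,-1],
  [0,0,0,10.1,63.9,0,-1],
  [0,0,0,5.6,71.2,0,-1],
  [0,0,0,0,77.8,0,-1],
  [0,0,0,-6.6,83.4,0,-1],
  [0,0,0,-13.9,87.9,0,-1],
  [0,0,0,-21.9,91.2,0,-1],
  [0,0,0,-30.3,93.2,0,-1],
  [0,0,0,-38.9,93.9,0,-1],
  [0,0,0,-47.5,93.2,0,-1],
  [0,0,0,-55.9,91.2,0,-1],
  [0,0,0,-63.9,87.9,0,-1],
  [0,0,0,-71.2,83.4,0,-1],
  [0,0,0,-77.8,77.8,0,-1],
])

```text
time: 17.1
ee_pos: [0.5928, -0.264, 0.1517]
eef_rot: [0.741, 0.62, 0.205, 0.158]
ft_force: [2.5, -0.8, 3.7]
width: 0.0176
grip_force: 12.0
```

```bash
python3 chk.py; python3 - <<'E'
from h import *
t0=load('top'); t=cam('top')
for c in (t0,t):
    C=cloud(c); q=C.reshape(-1,3); X=q@np.array([np.cos(yw),np.sin(yw),0]); Y=q@DY
    m=(q[:,2]>.075)&(q[:,2]<.1)&(Y>-.07+.0)&(Y<.25)&(X>.5); print('tray x',m.sum(),np.percentile(X[m],[1,50,99]).round(4))
E
```

```text
t 17.1 tool-frame pos rel S [-39.8  38.1 -48.6] ang 136.3 r 55.1 F [-0.  4. -2.] w 0.0176
[-0.33  0.21  0.9   1.97 -0.71  0.7   0.83] [-0.001 -0.002 -0.001]
tray x 975 [0.6103 0.7182 0.8921]
tray x 973 [0.676  0.7933 0.8915]
```

The tray has advanced 66 mm, which matches the 8.6 rad wound. Here's another half turn, after which I'll creep to the stop.

Call:
apply_moves([
  [0,0,0,-5.6,-6.6,0,-1],
  [0,0,0,-10.1,-13.9,0,-1],
  [0,0,0,-13.4,-21.9,0,-1],
  [0,0,0,-15.4,-30.3,0,-1],
  [0,0,0,-16.1,-38.9,0,-1],
  [0,0,0,-15.4,-47.5,0,-1],
  [0,0,0,-13.4,-55.9,0,-1],
  [0,0,0,-10.1,-63.9,0,-1],
  [0,0,0,-5.6,-71.2,0,-1],
  [0,0,0,0,-77.8,0,-1],
  [0,0,0,6.6,-83.4,0,-1],
  [0,0,0,13.9,-87.9,0,-1],
  [0,0,0,21.9,-91.2,0,-1],
  [0,0,0,30.3,-93.2,0,-1],
  [0,0,0,38.9,-93.9,0,-1],
  [0,0,0,47.5,-93.2,0,-1],
  [0,0,0,55.9,-91.2,0,-1],
  [0,0,0,63.9,-87.9,0,-1],
  [0,0,0,71.2,-83.4,0,-1],
  [0,0,0,77.8,-77.8,0,-1],
])

```text
time: 18.82
ee_pos: [0.5369, -0.1732, 0.1211]
eef_rot: [0.741, 0.619, 0.204, 0.158]
ft_force: [-2.1, -5.1, 1.7]
width: 0.0175
grip_force: 12.0
```

```bash
python3 chk.py; python3 - <<'E'
from h import *
s=cam('side'); t=cam('top')
a=t['pixels'][40:240,110:400,::-1]; b=cv2.resize(s['pixels'][150:450,90:430,::-1],(454,400)); a=cv2.resize(a,(346,240),interpolation=cv2.INTER_CUBIC)
im=np.zeros((400,800,3),np.uint8); im[:240,:346]=a; im[:,346:]=b; cv2.imwrite('pics/c4.png',im)
C=cloud(t)
# height profile along drawer X through the bumper column (use left bumper)
q=C.reshape(-1,3); X=q@np.array([np.cos(yw),np.sin(yw),0]); Y=q@DY
for (u,v) in [(152,70),(348,55)]:
    p=C[v,u]; y0=p@DY; print('bumper',p.round(3))
    m=(abs(Y-y0)<.004)&(X>.74)&(X<.92); o=np.argsort(X[m])[::3]; print(np.c_[X[m],q[m,2]][o].round(3).tolist())
E
```

```text
t 18.8167 tool-frame pos rel S [ 37.8 -41.1 -48.2] ang -47.4 r 55.8 F [-5.1 -0.  -2.6] w 0.0175
[-0.44 -0.05  0.79  2.21 -0.33  0.5   0.43] [ 0.001 -0.003  0.   ]
bumper [0.877 0.289 0.043]
[[0.74, 0.055], [0.741, 0.059], [0.742, 0.055], [0.743, 0.057], [0.744, 0.055], [0.746, 0.055], [0.747, 0.056], [0.749, 0.054], [0.75, 0.052], [0.751, 0.055], [0.753, 0.054], [0.754, 0.056], [0.755, 0.055], [0.756, 0.056], [0.757, 0.053], [0.758, 0.056], [0.759, 0.056], [0.76, 0.054], [0.762, 0.054], [0.762, 0.057], [0.763, 0.055], [0.765, 0.055], [0.767, 0.056], [0.767, 0.055], [0.769, 0.055], [0.77, 0.059], [0.771, 0.054], [0.772, 0.055], [0.774, 0.055], [0.775, 0.053], [0.775, 0.057], [0.777, 0.053], [0.777, 0.057], [0.779, 0.057], [0.78, 0.055], [0.781, 0.056], [0.782, 0.059], [0.783, 0.056], [0.785, 0.054], [0.785, 0.054], [0.786, 0.055], [0.787, 0.054], [0.788, 0.056], [0.791, 0.054], [0.791, 0.053], [0.792, 0.055], [0.794, 0.056], [0.794, 0.055], [0.796, 0.054], [0.797, 0.058], [0.798, 0.055], [0.799, 0.053], [0.799, 0.056], [0.8, 0.058], [0.803, 0.056], [0.804, 0.053], [0.805, 0.056], [0.8
[... 2839 characters left out ...]
], [0.854, 0.057], [0.855, 0.053], [0.855, 0.057], [0.856, 0.055], [0.858, 0.055], [0.859, 0.054], [0.861, 0.054], [0.861, 0.057], [0.861, 0.056], [0.863, 0.056], [0.864, 0.079], [0.865, 0.07], [0.865, 0.074], [0.865, 0.064], [0.865, 0.076], [0.865, 0.08], [0.866, 0.063], [0.866, 0.079], [0.866, 0.066], [0.866, 0.057], [0.868, 0.075], [0.884, 0.062], [0.885, 0.06], [0.885, 0.063], [0.886, 0.058], [0.886, 0.07], [0.886, 0.074], [0.886, 0.073], [0.887, 0.077], [0.887, 0.073], [0.887, 0.039], [0.888, 0.046], [0.888, 0.033], [0.888, 0.032], [0.888, 0.077], [0.889, 0.076], [0.889, 0.039], [0.889, 0.047], [0.89, 0.028], [0.89, 0.077], [0.891, 0.076], [0.892, 0.078], [0.894, 0.076], [0.895, 0.075]]
```

View pics/c4.png

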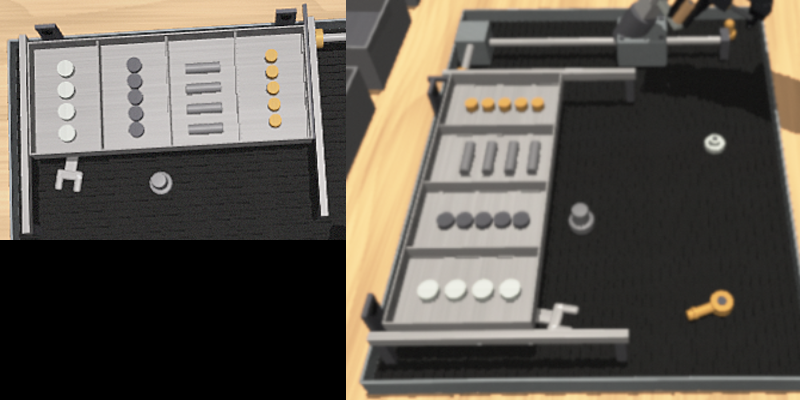

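The picture shows the tray still short of its rear bumpers, with a gap of roughly 15 mm (about 110°). The other fittings haven't moved. I'll go 63° more, then creep.

Call:
apply_moves([
  [0,0,0,5.6,6.6,0,-1],
  [0,0,0,10.1,13.9,0,-1],
  [0,0,0,13.4,21.9,0,-1],
  [0,0,0,15.4,30.3,0,-1],
  [0,0,0,16.1,38.9,0,-1],
  [0,0,0,15.4,47.5,0,-1],
  [0,0,0,13.4,55.9,0,-1],
  [0,0,0,13.4,55.9,0,-1],
  [0,0,0,13.4,55.9,0,-1],
])

```text
time: 19.67
ee_pos: [0.5877, -0.1683, 0.1505]
eef_rot: [0.741, 0.62, 0.205, 0.157]
ft_force: [-2.5, 5.5, 7.8]
width: 0.0176
grip_force: 12.0
```

```bash
cat > tr.py <<'E'
from h import *
t=cam('top'); C=cloud(t); q=C.reshape(-1,3); X=q@np.array([np.cos(yw),np.sin(yw),0]); Y=q@DY
m=(q[:,2]>.07)&(q[:,2]<.1)&(Y>-.03)&(Y<.25)
f=m&(X>.6)&(X<.78); b=m&(X>.8)&(X<.878)
print('front',np.median(X[f]).round(4),'rear wall',np.median(X[b]).round(4), 'bumper', np.percentile(X[m&(X>.8785)],10).round(4) if (m&(X>.8785)).any() else None)
E
python3 chk.py; python3 tr.py
```

```text
t 19.6667 tool-frame pos rel S [ 53.4  15.6 -48. ] ang 16.3 r 55.6 F [ 5.9  0.7 -7.9] w 0.0176
[-0.45  0.04  0.78  2.08 -0.39  0.57  0.42] [ 0.001  0.001 -0.002]
front 0.7106 rear wall 0.8729 bumper 0.8852
```

Call:
apply_moves([
  [0,0,0,-1.6,4,0,-1],
  [0,0,0,-3.3,8,0,-1],
  [0,0,0,-5.5,11.7,0,-1],
  [0,0,0,-7.8,15.3,0,-1],
  [0,0,0,-7.8,15.3,0,-1],
])

```text
time: 20.13
ee_pos: [0.6, -0.1789, 0.1575]
eef_rot: [0.74, 0.62, 0.206, 0.157]
ft_force: [-1.2, 6.6, 9.0]
width: 0.0175
grip_force: 12.0
```

```bash
python3 chk.py; python3 tr.py
```

```text
t 20.1333 tool-frame pos rel S [ 45.6  31.5 -48.2] ang 34.7 r 55.4 F [ 7.3  2.1 -8.2] w 0.0175
[-0.43  0.07  0.79  2.04 -0.44  0.6   0.47] [ 0.     0.001 -0.002]
front 0.713 rear wall 0.8753 bumper 0.8818
```

Call:
apply_moves([
  [0,0,0,-2.7,3.4,0,-1],
  [0,0,0,-5.6,6.6,0,-1],
  [0,0,0,-5.6,6.6,0,-1],
])

```text
time: 20.43
ee_pos: [0.605, -0.1857, 0.1603]
eef_rot: [0.74, 0.62, 0.206, 0.157]
ft_force: [-1.3, 5.3, 9.6]
width: 0.0177
grip_force: 12.0
```

```bash
python3 chk.py; python3 tr.py
```

```text
t 20.4333 tool-frame pos rel S [ 39.9  38.4 -48.4] ang 43.9 r 55.4 F [ 6.1  2.6 -8.8] w 0.0177
[-0.42  0.09  0.79  2.02 -0.46  0.61  0.5 ] [-0.     0.001 -0.002]
front 0.7143 rear wall 0.8762 bumper 0.8786
```

Call:
apply_moves([
  [0,0,0,-3.2,2.9,0,-1],
  [0,0,0,-6.6,5.6,0,-1],
  [0,0,0,-6.6,5.6,0,-1],
])

```text
time: 20.73
ee_pos: [0.6089, -0.1935, 0.1626]
eef_rot: [0.74, 0.62, 0.206, 0.157]
ft_force: [1.3, 4.1, 8.5]
width: 0.017
grip_force: 12.0
```

```bash
python3 chk.py
```

```text
t 20.7333 tool-frame pos rel S [ 33.   44.3 -48.5] ang 53.3 r 55.2 F [ 5.2  4.5 -6.7] w 0.017
[-0.4   0.11  0.79  2.01 -0.49  0.63  0.53] [-0.001  0.001 -0.001]
```

Call:
apply_moves([
  [0,0,0,-3.6,2.4,0,-1],
  [0,0,0,-7.3,4.5,0,-1],
  [0,0,0,-7.3,4.5,0,-1],
])

```text
time: 20.98
ee_pos: [0.6118, -0.2018, 0.1641]
eef_rot: [0.741, 0.62, 0.206, 0.158]
ft_force: [1.7, 3.9, 8.5]
width: 0.0173
grip_force: 12.0
```

```bash
python3 chk.py
```

```text
t 20.9833 tool-frame pos rel S [ 25.4  49.  -48.5] ang 62.5 r 55.2 F [ 5.   4.9 -6.4] w 0.0173
[-0.38  0.12  0.79  1.99 -0.51  0.64  0.56] [-0.001  0.    -0.001]
```

Call:
apply_moves([
  [0,0,0,-4,1.8,0,-1],
  [0,0,0,-8,3.3,0,-1],
  [0,0,0,-8,3.3,0,-1],
])

```text
time: 21.23
ee_pos: [0.6134, -0.2107, 0.1649]
eef_rot: [0.741, 0.62, 0.206, 0.158]
ft_force: [2.9, 2.8, 8.0]
width: 0.0172
grip_force: 12.0
```

```bash
python3 chk.py; python3 tr.py
```

```text
t 21.2333 tool-frame pos rel S [ 17.1  52.4 -48.7] ang 72.0 r 55.1 F [ 4.   5.9 -5.4] w 0.0172
[-0.36  0.14  0.79  1.98 -0.54  0.65  0.59] [-0.002 -0.    -0.001]
front 0.718 rear wall 0.8319 bumper 0.8799
```

Call:
apply_moves([
  [0,0,0,-4.2,1.2,0,-1],
  [0,0,0,-8.4,2,0,-1],
  [0,0,0,-8.4,2,0,-1],
])

```text
time: 21.53
ee_pos: [0.6138, -0.2196, 0.165]
eef_rot: [0.741, 0.62, 0.206, 0.158]
ft_force: [3.4, 1.8, 5.9]
width: 0.0174
grip_force: 12.0
```

```bash
python3 chk.py
```

```text
t 21.5333 tool-frame pos rel S [  8.4  54.5 -48.7] ang 81.3 r 55.1 F [ 2.9  5.4 -3.4] w 0.0174
[-0.34  0.15  0.8   1.97 -0.56  0.66  0.62] [-0.002 -0.001 -0.001]
```

Call:
apply_moves([
  [0,0,0,-4.3,0.5,0,-1],
  [0,0,0,-8.6,0.7,0,-1],
  [0,0,0,-8.6,0.7,0,-1],
  [0,0,0,-8.6,0.7,0,-1],
])

```text
time: 21.87
ee_pos: [0.6134, -0.2271, 0.1645]
eef_rot: [0.74, 0.62, 0.206, 0.158]
ft_force: [3.4, 3.5, 7.5]
width: 0.0176
grip_force: 12.0
```

```bash
python3 chk.py; python3 tr.py; python3 - <<'E'
from h import *
t=load('top'); s=cam('side')
a=cv2.resize(t['pixels'][40:210,110:480,::-1],(400,184),interpolation=cv2.INTER_CUBIC); a2=cv2.resize(t['pixels'][45:85,330:400,::-1],(400,229),interpolation=cv2.INTER_CUBIC)
b=cv2.resize(s['pixels'][110:410,80:380,::-1],(400,400),interpolation=cv2.INTER_CUBIC)
im=np.zeros((420,800,3),np.uint8); im[:184,:400]=a; im[188:417,:400]=a2; im[:400,400:]=b; cv2.imwrite('pics/c5.png',im)
E
```

```text
t 21.8667 tool-frame pos rel S [  0.9  55.2 -48.6] ang 89.1 r 55.2 F [ 4.7  5.9 -4.7] w 0.0176
[-0.32  0.16  0.79  1.96 -0.58  0.67  0.65] [-0.002  0.001 -0.001]
front 0.72 rear wall 0.8341 bumper 0.8818
```

View pics/c5.png

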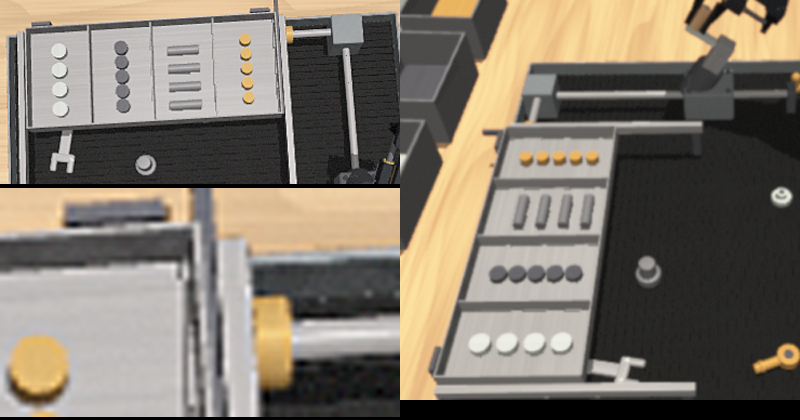

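The tray is almost touching, and socket play means the shaft lags the crank slightly. I'll keep creeping until the stop is felt.

Call:
apply_moves([
  [0,0,0,-2.4,0,0,-1],
  [0,0,0,-4.8,-0.2,0,-1],
  [0,0,0,-4.8,-0.2,0,-1],
])

```text
time: 22.22
ee_pos: [0.6131, -0.2302, 0.1641]
eef_rot: [0.74, 0.62, 0.207, 0.157]
ft_force: [3.1, 8.1, 8.9]
width: 0.0175
grip_force: 12.0
```

```bash
python3 chk.py; python3 tr.py
```

```text
t 22.2167 tool-frame pos rel S [ -2.3  55.3 -48.5] ang 92.4 r 55.3 F [ 9.4  5.5 -6. ] w 0.0175
[-0.31  0.17  0.79  1.96 -0.6   0.67  0.67] [-0.002  0.003 -0.002]
front 0.72 rear wall 0.8345 bumper 0.8819
```

Call:
apply_moves([
  [0,0,0,-2.4,-0.3,0,-1],
  [0,0,0,-4.8,-0.6,0,-1],
  [0,0,0,-4.8,-0.6,0,-1],
  [0,0,0,-4.8,-0.6,0,-1],
  [0,0,0,-4.8,-0.6,0,-1],
])

```text
time: 22.68
ee_pos: [0.6122, -0.2347, 0.1635]
eef_rot: [0.74, 0.621, 0.207, 0.157]
ft_force: [5.2, 7.9, 9.2]
width: 0.0172
grip_force: 12.0
```

```bash
python3 chk.py; python3 tr.py
```

```text
t 22.6833 tool-frame pos rel S [ -6.8  55.1 -48.5] ang 97.1 r 55.5 F [ 9.6  7.4 -5.2] w 0.0172
[-0.3   0.17  0.79  1.95 -0.61  0.68  0.68] [-0.002  0.003 -0.003]
front 0.72 rear wall 0.8349 bumper 0.8818
```

```bash
python3 - <<'E'
from h import *
s=r.read_state(); R0=R.from_quat(s['eef_rot']); c=cam('wrist'); C=cloud(c).reshape(-1,3)
k=R0.inv().apply(C-s['ee_pos'])*1000; q=C-S; d=q@A*1000; x=q@cx(77.3)*1000; y=q@cx(167.3)*1000
m=(d>82)&(d<88)&(np.abs(k[:,0])<25)&(np.abs(k[:,1])<12); print('knob',m.sum(),d[m].mean(),k[m].mean(0).round(1),cv2.minEnclosingCircle(np.c_[x,y][m].astype(np.float32)))
m=(d>48)&(d<56)&(np.hypot(x,y)<22); print('hub top',m.sum(),np.median(d[m]) if m.any() else None,cv2.minAreaRect(np.c_[x,y][m].astype(np.float32)) if m.any() else None)
E
```

```text
knob 386 84.27967917246697 [ 10.1  -0.2 -35.7] ((-6.680220127105713, -54.82225036621094), 13.784587860107422)
hub top 1784 52.40384184212027 ((8.344701766967773, -0.04191017150878906), (28.216432571411133, 10.281913757324219), 88.8111572265625)
```

The crank stopped at about 91° while the tool slipped 5° further along the knob. The tray's front is unchanged too, so the hard stop is reached. I'm releasing with a narrow opening, clear of the hub, and retreating along the axis.

Call:
apply_moves([
  [0,0,0,0,0,-0.5,-0.5],
  [0,0,0,0,0,-0.5,-0.3],
  [0,0,0,0,0,-0.5,-0.3],
  [0,0,0,0,0,-0.5,-0.3],
  [0,0,0,0,0,-0.5,-0.3],
  [0,0,0,0,0,-4,-0.3],
  [0,0,0,0,0,-12,-0.3],
  [0,0,0,0,0,-25,-0.3],
  [0,0,0,0,0,-45,-0.3],
  [0,0,0,0,0,-70,-0.3],
  [0,0,0,0,0,-95,-0.3],
  [0,0,0,-30,0,-110,-0.3],
  [0,0,0,-60,0,-120,-0.3],
  [0,0,0,-80,0,-120,-0.3],
  [0,0,0,-80,0,-120,-0.3],
  [0,0,0,-80,0,-120,-0.3],
])

```text
time: 24.12
ee_pos: [0.5379, -0.3199, 0.2572]
eef_rot: [0.742, 0.619, 0.205, 0.158]
ft_force: [0.1, 0.7, -0.4]
width: 0.0305
grip_force: 0.0
```

```bash
python3 chk.py; python3 tr.py; python3 - <<'E'
from h import *
c=cam('wrist'); C=cloud(c).reshape(-1,3)
q=C-S; d=q@A*1000; x=q@cx(77.3)*1000; y=q@cx(167.3)*1000
m=(d>80)&(d<92)&(np.hypot(x,y+55)<14); print('knob',m.sum(),np.median(d[m]),cv2.minEnclosingCircle(np.c_[x,y][m].astype(np.float32)))
m=(d>48)&(d<57)&(np.hypot(x,y)<22); print('hub top',m.sum(),np.median(d[m]),cv2.minAreaRect(np.c_[x,y][m].astype(np.float32)))
m=(abs(d)<3)&(np.hypot(x,y)<26)&(np.hypot(x,y)>20); print('face',m.sum(),np.median(d[m]) if m.any() else None)
t=load('top')
a=cv2.resize(t['pixels'][40:320,110:510,::-1],(500,350),interpolation=cv2.INTER_CUBIC)
b=cv2.resize(c['pixels'][:,:,::-1],(300,225)); s=cam('side'); b2=cv2.resize(s['pixels'][90:240,260:460,::-1],(300,225),interpolation=cv2.INTER_CUBIC)
im=np.zeros((450,800,3),np.uint8); im[:350,:500]=a; im[:225,500:]=b; im[225:,500:]=b2; cv2.imwrite('pics/c6.png',im)
E
```

```text
t 24.1167 tool-frame pos rel S [ -91.3   52.9 -168.7] ang 149.9 r 105.5 F [ 0.7 -0.2  0.4] w 0.0305
[-0.31  0.    0.97  1.87 -0.42  0.9   0.68] [ 0.    -0.003  0.002]
front 0.72 rear wall 0.8333 bumper 0.8818
knob 879 84.57415921663174 ((5.330895900726318, -54.589202880859375), 8.896002769470215)
hub top 2173 52.05941322895315 ((-0.16141700744628906, 0.15960979461669922), (27.976238250732422, 28.289846420288086), 5.987346649169922)
face 483 -0.16452950530748267
```

View pics/c6.png

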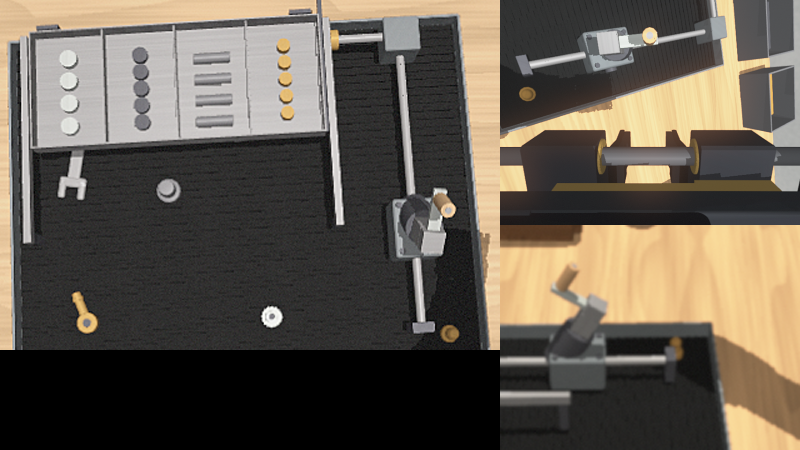

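The crank is seated: hub top 52.1 mm and knob top 84.6 mm above the seat face. The tray is back at its bumpers, and the robot is clear and touching nothing. Handing in.

```bash
python3 -c "
from bench import r
print(r.close_job())"
```

```text
the job is handed in; nothing more can be done
None
```

The job is handed in: the crank is fully seated on the shaft and wound clockwise about 2¼ turns to the hard stop, which brings the tray back against its rear bumpers. I judged the stop by feel (the crank held while the grip slipped on its knob), not by measuring the gap at the bumpers; I never pushed the tray or touched the other fittings, and the robot finished clear at about 24 s.

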